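Lay a filter cartridge down in its channel and butt it up to its neighbour

TASK

Lay the upright white water-filter cartridge down on its side in the metal channel, blue neck towards the open end, lowering it under control all the way down instead of letting it fall or knocking it over. Then slide it along the channel and press its foot firmly but gently against the blue cartridge already lying there, so that no gap is left between them. Leave that blue cartridge in its place and do not disturb the bottle, the mug and the wrench.

Things in the scene. Friction and masses are not known exactly. Their poses are not given: they have to be found in the camera images.
- rack: Raised aluminium U-channel, fixed. Origin on the counter under its centre line; x runs along it, roughly to the robot's left, to the closed end; z up. Channel floor 45 mm above the counter, from x = -128 mm (open end, free space beyond) to +138 mm (8 mm end stop, top 101 mm above the counter). Side walls 60 mm apart inside, 4 mm thick, tops 67 mm above the counter.
- cartridge: White filter cartridge, loose, 0.3 to 0.65 kg; at first it stands on its flat foot in the channel. Body 56 mm diameter, 115 mm tall, then a plain coaxial blue neck 34 mm diameter, 35 mm long. Origin: centre of the foot; z: axis from foot to neck. Centre of mass 65 mm from the foot: tipped over the foot's edge it overbalances at 0.4 rad. Lying in the channel, its axis is 73 mm above the counter.
- cartridge_neck (a point): Centre of the flat end of the blue neck, 150 mm from the foot along the axis. Tipped down towards the open end, the neck lies beyond the channel's end with free space under it.
- neighbour: Blue cartridge with two white bands, loose, lying in the channel against the end stop, so that pushing against it feels rigid: 56 mm diameter, 90 mm long, 0.5 kg. Origin: centre of its flat face towards the open end, at x = 48 mm of the rack, 73 mm above the counter; its x runs along its axis to the end stop.
- detergent: Green bottle with blue cap, 64 mm diameter, 170 mm tall, standing beside the channel; origin centre of its underside. Bystander.
- mug: White mug, 80 mm diameter, 90 mm tall, handle at its +y, standing beside the channel; origin centre of its underside. Bystander.
- wrench: Steel wrench, 150 mm long, lying flat on the counter beside the channel, along its x; origin at the middle of its underside. Bystander.
Things that resemble listed ones, but are neither listed nor needed, are in the scene too. Leave any red or yellow look-alike of the cartridge alone. What is meant by the neighbour is not green, and is the larger of those in its own colour.

How it is judged (in metres and radians):
On the way, in this order (a step that is already met when the one before it is completed fails the run):
1. the cartridge lies on its side in the channel, neck towards the open end (angle between cartridge's own z axis and vertical between 1.4908 and 1.6508 rad and angle between the z axis of cartridge and the x axis of rack, either way round below 0.08 rad and z of cartridge in the frame of rack between 0.068 and 0.078 m and y of cartridge in the frame of rack between -0.008 and 0.008 m and x of cartridge_neck in the frame of rack below -0.05 m), for 0.2 s.
2. lying there, it is pressed against the blue cartridge with more than 3 N (all of step 1 and contact force between cartridge and neighbour above 3 N), for 0.2 s.
At the end, for the whole second after the job is handed in: The cartridge lies still in the channel, resting on its floor, level and along it within 0.08 rad, axis 68 to 78 mm up and within 8 mm of the centre line, neck towards the open end, foot within 2.5 mm of the blue cartridge, which is within 5 mm of its place (all of step 1 and x of cartridge in the frame of neighbour above -0.0025 m and distance of neighbour from where it was at the start of the episode below 0.005 m and linear speed of cartridge below 0.01 m/s and angular speed of cartridge below 0.1 rad/s); the robot touches nothing.
It fails at once if the cartridge falls or is knocked over (turns faster than 5 rad/s, as in a free drop of its neck end by more than about 20 mm) (angular speed of cartridge above 5 rad/s).
It fails at once if the cartridge is rammed against the blue one (over 60 N) (contact force between cartridge and neighbour above 60 N).
It fails at once if the blue cartridge is shifted by more than 10 mm (distance of neighbour from where it was at the start of the episode above 0.01 m).
It fails at once if the bottle, mug or wrench is shifted by more than 15 mm (distance of any of detergent, mug, wrench from where it was at the start of the episode above 0.015 m).
It also fails if it takes over 64 s, if anything falls off the work surface, if the arm or the gripper's body presses on something with over 40 N, if the wrist force passes 120 N, or if a joint passes its speed limit or range.

ROBOT

A 7-joint arm with a two-finger parallel gripper is mounted at the origin on the work surface. World frame = base frame: x ahead of the robot, y to its left, z up, the work surface at z = 0. Lengths are in m, angles in degrees, forces in N, time in s.
With the tool pointing down it reaches from about 0.425 to 0.8 m from the base axis. Payload 8.3 kg.
Tool frame: the origin (TCP) lies at the very end of the fingers, on their centre line; the grasp point (between the pads) lies 19 mm behind it (bot.hold_point_z is the distance from the TCP to the grasp point, in m); z points along the fingers, y is the line along which they close (so a half turn about z gives the same grasp; the last joint's range is limited). The gripper opens to 85 mm and grips with 20 to 120 N. Pads are 22 mm wide; open, the fingers measure 114 mm over their backs; the gripper's body (76 mm by 85 mm) begins 54 mm behind the grasp point. The pads swing forward as they close: fully open they stand 13 mm farther back than shut.
Start: joints at [-78.203, 21.967, 0.94, 78.501, -0.361, 79.538, -2.664], TCP at [0.166, 0.603, 0.231] pointing down, gripper open.
Joint ranges: [-169.22, 169.22], [-14.56, 117.87], [-87.37, 89.26], [10.42, 133.3], [-82.24, 262.24], [0.94, 117.77], [-172.7, 172.7]. Speed limits (degrees/s): [136.94, 136.94, 172.46, 172.46, 180, 180, 180].

INTERFACE

Orientations are given as a 3x3 rotation matrix whose columns are the frame's x, y, z axes.
In Python, from station import bot gives the robot as it stands. The module is installed in compiled form; this text tells all that it offers.
- The arm moves only by the tool send_rows, never from a script. Its argument "increments" is a list that holds one entry, the list of rows, each a list of 4 numbers: the shift along the tool's x, y, z each as a share of 80 cm, from -1 to 1, then the turn about the tool's z as a share of 2 pi rad, from -1 to 1. A call has 1 to 20 rows; each row is the pose to reach, as a shift and turn from the pose commanded when the call began, along the tool's axes at that moment, turning the shorter way round; what a row does not reach only later rows make up. A row lasts 1/8 s, in which the tool goes at most 62.5 mm and 10.7 degrees, less where a joint would pass 70% of its speed; a pose out of reach is approached as far as the arm can. A call with a number of a shift or a turn outside -1 to 1 is refused whole. A call with a gripper value outside its range is refused whole. "grip" is the opening, from 0 (shut) to 1 (fully open), set as the call begins (left out, the last holds). The fingers move at their own pace and stop on an object; "newtons" is the grip in N (left out, the last holds). Time passes only in rows, so rows that repeat a pose let the fingers close. It gives the time, the measured TCP pose, the force, the opening and the grip force at its end, in the units of the state.
- bot.observe(): the state, without advancing time (a new reading comes with each control period).
- bot.get_image(name): name is "scene" or "top"; returns a dict with "img" (420x560x3 uint8, red, green, blue), "camera_matrix" (3x3 intrinsics, pixels), "k1" (the pictures are not rectified: a ray, as slopes to the right and down, at radius r is drawn at 1 + k1 r^2 times it, then the intrinsics apply), "position" and "attitude" of the camera in the world. Camera axes: x right, y down, z forward; pixel columns grow to the right and rows downward; lengths in m; the calibration is good to about 2 mm. A picture is of the moment at which its call begins. There is no depth.
- bot.hand_in(): hands the job in; it is judged then, once.
Trained networks look in the newest picture that a camera, given by its name, has taken for a name from the list of things; names that differ only in an ending like _2 or _b are one class to them, and where a whole thing is asked for, a point or a joint stands for the part that bears it (a point fixed in the world has none). Each returns a list of dicts, best first, with "p" (0 to 1); they miss things now and then, are a little off and sometimes report something else, mostly with a low value. They report only what shows in the picture. A call takes as long as a camera call. They do not tell look-alikes from the thing itself.
- bot.boxes_of(name, camera): "position" ([row, column] as shares, 0 to 1, of the picture: columns of its width, rows of its height, amid what is visible of it).
- bot.outline_of(name, camera): "mask" (420x560 bool, what is visible of it) and "position" ([row, column] as shares, 0 to 1, of the picture: columns of its width, rows of its height, amid what is visible of it).
The state is a dict: "clock": time; "q": joint angles; "qvel": joint speeds; "effort": joint torques, N m; "position": TCP position; "orientation": TCP orientation; "force": force on the tool from outside, world axes, zero at the start; "wrist_torque": the same for the moment, N m; "finger_gap": opening from 0.0 (shut) to 1.0 (fully open); "grasp_force": force on a finger pad.
Only numpy, scipy, OpenCV 4.12 (cv2) and the standard library are available. Lean on these libraries where they do the work, as an engineer would, in place of code of your own. Each camera call takes 0.05 s, during which the arm holds its last target. There are 200 camera calls.

## Working session

There is one attempt and no reset: what is moved stays moved. The work goes in short steps, Python scripts to look and compute and a tool call to move; the robot and the scene stay as the last step left them, time stands still between calls to the robot, and variables do not carry over. Pictures are saved under pics/ and viewed, at most 10 in all, crops included, and the job is handed in when it is done.

Besides the shell and the picture viewer there is one more tool, called after "Request:" as a command line: name --argument value ..., lists and objects as JSON in quotes. send_rows: Moves the arm, as the interface text tells. Its arguments: {"type":"object","properties":{"increments":{"type":"array","items":{"type":"array","items":{"type":"array","items":{"type":"number","minimum":-1,"maximum":1}}}},"grip":{"type":"number"},"newtons":{"type":"number"}},"required":["increments"]}

```bash
mkdir -p pics; python3 - <<'E'
from station import bot
import cv2,numpy as np
s=bot.observe();print({k:np.round(v,3).tolist() for k,v in s.items()})
for n in("scene","top"):
    d=bot.get_image(n);cv2.imwrite(f"pics/{n}0.png",cv2.cvtColor(d["img"],cv2.COLOR_RGB2BGR))
    print(n,d["camera_matrix"],d["k1"],d["position"],d["attitude"])
    for o in("cartridge","neighbour","rack","detergent","mug","wrench"):
        print(o,[(round(b["p"],2),[round(b["position"][1]*560),round(b["position"][0]*420)]) for b in bot.boxes_of(o,n)])
print(bot.hold_point_z)
E
```

```text
{'clock': 0.0, 'q': [-78.204, 22.016, 0.938, 78.56, -0.361, 79.537, -2.664], 'qvel': [0.006, 0.085, -0.025, -0.02, 0.061, -0.014, -0.025], 'effort': [-0.0, -62.76, 0.844, -37.182, 0.017, 0.015, -0.0], 'position': [0.166, 0.602, 0.23], 'orientation': [[-0.964, 0.266, -0.0], [0.266, 0.964, -0.002], [-0.0, -0.002, -1.0]], 'force': [0.257, 1.16, 0.252], 'wrist_torque': [0.037, 0.049, 0.022], 'grasp_force': 0.0, 'finger_gap': 0.998}
scene [[493.11297967   0.         284.05768143]
 [  0.         493.11297967 204.67280467]
 [  0.           0.           1.        ]] -0.06294125065192127 [ 0.96326362 -0.28002906  0.80655262] [[ 0.65508862  0.5856635  -0.47734387]
 [ 0.75548573 -0.51611556  0.40356664]
 [-0.01001035 -0.6249984  -0.78056185]]
cartridge [(0.92, [180, 229]), (0.83, [264, 232]), (0.69, [192, 189])]
neighbour [(0.64, [388, 265]), (0.59, [308, 227])]
rack [(0.57, [234, 265]), (0.36, [324, 300])]
detergent [(0.62, [231, 348])]
mug [(0.57, [324, 298])]
wrench [(0.69, [228, 228])]
top [[423.4000044    0.         273.80641799]
 [  0.         423.4000044  215.21662502]
 [  0.           0.           1.        ]] -0.10682003907969703 [0.45879886 0.03168443 0.84460452] [[ 0.02236233 -0.98650036  0.16222507]
 [-0.9991947  -0.0166465   0.03650819]
 [-0.03331487 -0.16291084 -0.98607818]]
cartridge [(0.69, [303, 227]), (0.6, [353, 301]), (0.59, [311, 348])]
neighbour [(0.89, [224, 152]), (0.8, [256, 214]), (0.6, [193, 224]), (0.41, [332, 240])]
rack [(0.58, [335, 240])]
detergent [(0.68, [386, 169])]
mug [(0.87, [291, 154]), (0.38, [330, 240])]
wrench [(0.78, [277, 292])]
0.0187
```

View pics/scene0.png

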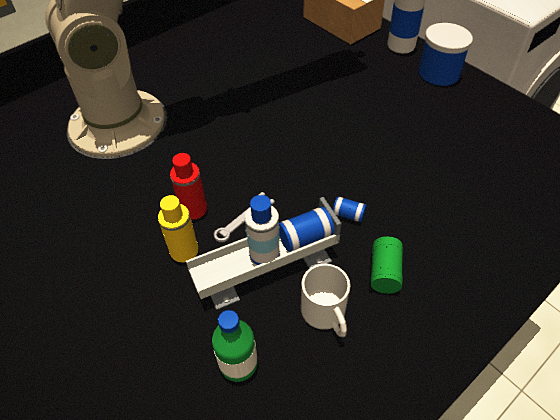

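View pics/top0.png

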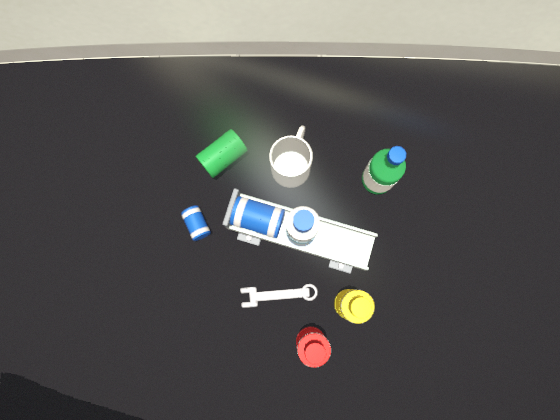

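The picture shows the candidates:
- **White cartridge:** blue neck, standing in the channel at scene (263,232) and top (303,224). The look-alikes are red, at scene (188,189) and top (314,347), and yellow, at scene (179,230) and top (354,305).
- **Neighbour candidates:** large blue in the channel at scene (308,228) and top (257,216); small blue at scene (350,209) and top (195,222); green at scene (387,265) and top (222,153). The large blue one fits, because it is in the channel, not green, and the larger of the blue ones.

I'll confirm this with enlarged crops.

```bash
python3 - <<'E'
import cv2,numpy as np
a=cv2.imread("pics/scene0.png")[180:320,180:350];b=cv2.imread("pics/top0.png")[180:280,215:385]
a=cv2.resize(a,None,fx=4,fy=4,interpolation=cv2.INTER_CUBIC)[:, :]
b=cv2.resize(b,None,fx=4.6,fy=4.6,interpolation=cv2.INTER_CUBIC)
cv2.imwrite("pics/c1.png",a);cv2.imwrite("pics/c2.png",b);print(a.shape,b.shape)
E
```

```text
(560, 680, 3) (460, 782, 3)
```

View pics/c1.png

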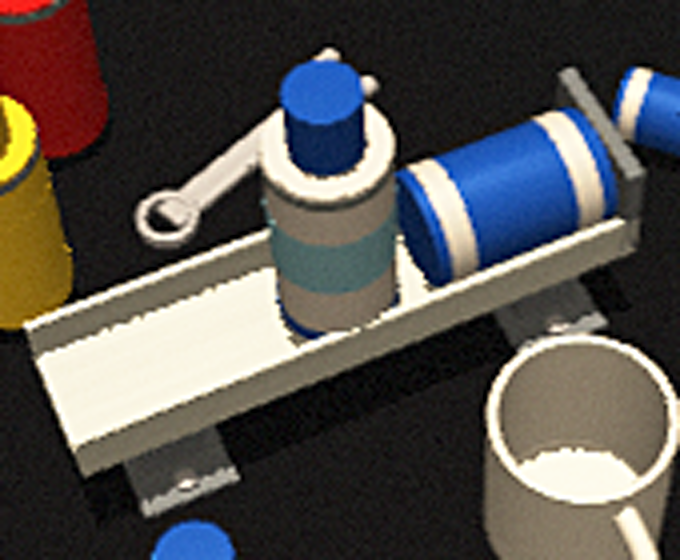

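View pics/c2.png

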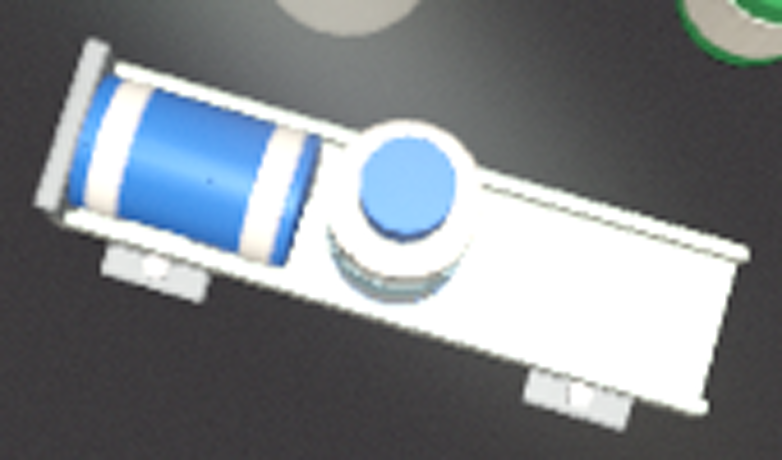

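The crops confirm the target and the neighbour. The white cartridge's neck disc is at scene crop (322,92) and top crop (408,185), and the large two-banded blue cartridge lies against the stop. Next I triangulate.

```bash
cat > h.py <<'E'
import numpy as np,cv2,json
from station import bot
from scipy.optimize import least_squares
D={n:bot.get_image(n) for n in("scene","top")}
def proj(n,P):
    d=D[n];c=np.asarray(d["attitude"]).T@(np.asarray(P)-d["position"]);s=c[:2]/c[2]
    s=s*(1+d["k1"]*(s@s));K=d["camera_matrix"];return np.array([K[0,0]*s[0]+K[0,2],K[1,1]*s[1]+K[1,2]])
def tri(a,b):
    r=least_squares(lambda P:np.r_[proj("scene",P)-a,proj("top",P)-b],[.5,0,.05]);return r.x,np.sqrt(2*r.cost)
def onz(n,p,z):
    return np.r_[least_squares(lambda q:proj(n,[*q,z])-p,[.5,0]).x,z]
S=lambda x,y:np.array([180+x/4-.4,180+y/4-.4]);T=lambda x,y:np.array([215+x/4.6-.4,180+y/4.6-.4])
E
python3 - <<'E'
from h import *
np.set_printoptions(precision=4,suppress=True)
pts={"neck":((322,92),(408,185)),"openR":((27,326),(706,407)),"openM":((78,447),(747,250)),"stopM":((640,172),(100,42)),"stopR":((570,70),(43,206))}
R={k:tri(S(*a),T(*b)) for k,(a,b) in pts.items()}
for k,v in R.items():print(k,*v)
# fit rack pose (x,y,yaw) from all reprojections
m={"openR":(-.128,.034,.067),"openM":(-.128,-.034,.067),"stopM":(.146,-.034,.101),"stopR":(.146,.034,.101)}
def w(p,q):c,s=np.cos(p[2]),np.sin(p[2]);return np.array([p[0]+c*q[0]-s*q[1],p[1]+s*q[0]+c*q[1],q[2]])
f=lambda p:np.concatenate([np.r_[proj("scene",w(p,m[k]))-S(*pts[k][0]),proj("top",w(p,m[k]))-T(*pts[k][1])] for k in m])
r=least_squares(f,[.5,0,1.4]);p=r.x;print("rack",p,np.degrees(p[2]));print(r.fun)
c,s=np.cos(p[2]),np.sin(p[2])
inr=lambda P:(lambda d:(c*d[0]+s*d[1],-s*d[0]+c*d[1],P[2]))(np.array(P[:2])-p[:2])
print("neck rack",inr(R["neck"][0]))
for k,a,b,z in(("detcap",(229,319),(397,155),.17),("yellow",(170.5,203),(360,307),.15)):
    P,e=tri(np.array(a),np.array(b));print(k,P,e,inr(P))
print("mug rim",inr(tri(np.array([325,284]),np.array([291,158]))[0]))
E
```

```text
neck [0.5597 0.0103 0.1938] 0.535923421795587
openR [ 0.4927 -0.1124  0.0673] 1.1473131069571956
openM [ 0.5561 -0.1297  0.0652] 1.3527476563290182
stopM [0.6288 0.129  0.1038] 1.2435548589962735
stopR [0.5638 0.149  0.1   ] 0.8909639032898232
rack [0.5579 0.0006 1.3022] 74.61156463395785
[-1.8995  0.048   0.0397  0.4126 -1.8916  0.5828  0.5103 -0.9788  0.617
  0.4216 -2.3305 -0.5432 -0.015  -0.5433 -1.377  -0.485 ]
neck rack (np.float64(0.009830878214392965), np.float64(0.0008536594798314696), np.float64(0.19380034941696245))
detcap [ 0.6762 -0.1441  0.1678] 1.7077323025754443 (np.float64(-0.10810309627212564), np.float64(-0.1524224960103286), np.float64(0.16781283619615656))
yellow [ 0.426  -0.0846  0.1462] 0.9019813168965191 (np.float64(-0.11714363248872203), np.float64(0.104639668657803), np.float64(0.1462386416282669))
mug rim (np.float64(0.06633478132530068), np.float64(-0.12253522708517381), np.float64(0.08459353278890935))
```

Request:
send_rows --increments '[[[-0.17, -0.145, 0.0, 0.06], [-0.34, -0.29, 0.0, 0.12], [-0.5, -0.44, 0.0, 0.19], [-0.6715, -0.5833, 0, 0.25], [-0.6715, -0.5833, 0, 0.25], [-0.6715, -0.5833, 0, 0.25], [-0.6715, -0.5833, 0, 0.25], [-0.6715, -0.5833, 0, 0.25], [-0.6715, -0.5833, 0, 0.25], [-0.6715, -0.5833, 0, 0.25], [-0.6715, -0.5833, 0, 0.25], [-0.6715, -0.5833, 0, 0.25], [-0.6715, -0.5833, 0, 0.25], [-0.6715, -0.5833, 0, 0.25], [-0.6715, -0.5833, 0, 0.25], [-0.6715, -0.5833, 0, 0.25], [-0.6715, -0.5833, 0, 0.25], [-0.6715, -0.5833, 0, 0.25]]]' --grip 1 --newtons 20

```text
clock: 3.05
position: [0.5599, 0.0103, 0.2314]
orientation: [[0.265, 0.964, 0.0], [0.964, -0.265, 0.0], [0.0, 0.0, -1.0]]
force: [-0.0, 0.6, -0.2]
finger_gap: 1.002
grasp_force: 0.0
```

Request:
send_rows --increments '[[[0, 0, 0.02, 0], [0, 0, 0.04, 0], [0, 0, 0.06, 0], [0, 0, 0.075, 0], [0, 0, 0.0813, 0], [0, 0, 0.0813, 0], [0, 0, 0.0813, 0]]]'

```text
clock: 3.92
position: [0.5603, 0.01, 0.1668]
orientation: [[0.266, 0.964, 0.001], [0.964, -0.266, 0.0], [0.0, 0.001, -1.0]]
force: [-0.1, 0.1, 0.2]
finger_gap: 1.005
grasp_force: 0.0
```

Request:
send_rows --increments '[[[0, 0, 0, 0], [0, 0, 0, 0], [0, 0, 0, 0], [0, 0, 0, 0], [0, 0, 0, 0], [0, 0, 0, 0], [0, 0, 0, 0], [0, 0, 0, 0]]]' --grip 0 --newtons 25

```text
clock: 4.92
position: [0.56, 0.0101, 0.1665]
orientation: [[0.266, 0.964, 0.0], [0.964, -0.266, 0.0], [0.0, 0.0, -1.0]]
force: [-2.5, 0.7, 6.1]
finger_gap: 0.389
grasp_force: 25.3
```

Request:
send_rows --increments '[[[-0.0077, 0, -0.0014, 0], [-0.0154, 0, -0.0024, 0], [-0.0231, 0, -0.003, 0], [-0.0309, 0, -0.0034, 0], [-0.0387, 0, -0.0034, 0], [-0.0465, 0, -0.0031, 0], [-0.0543, 0, -0.0024, 0], [-0.062, 0, -0.0014, 0], [-0.062, 0, -0.0014, 0]]]'

```text
clock: 6.05
position: [0.5465, -0.0387, 0.1672]
orientation: [[0.267, 0.964, -0.0], [0.964, -0.267, -0.0], [-0.001, -0.0, -1.0]]
force: [0.2, 2.0, -1.8]
finger_gap: 0.387
grasp_force: 25.1
```

```bash
python3 - <<'E'
from h import *
a=D["scene"]["img"][150:320,150:350];b=D["top"]["img"][160:330,200:400]
im=np.hstack([cv2.resize(x,None,fx=2,fy=2,interpolation=cv2.INTER_CUBIC) for x in(a,b)])
cv2.imwrite("pics/d1.png",im[:,:,::-1]);print(im.shape)
E
```

```text
(340, 800, 3)
```

View pics/d1.png

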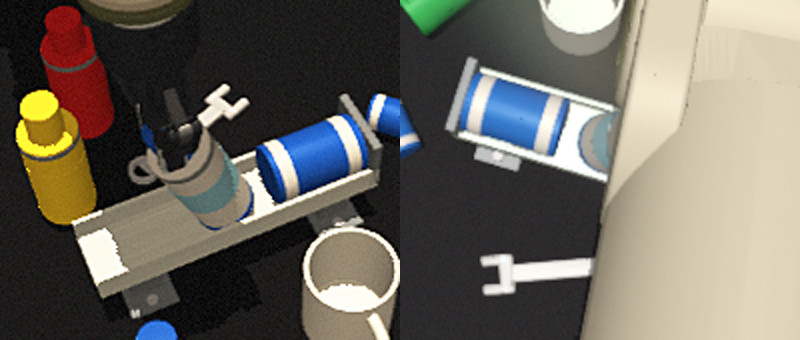

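The scene crop shows the cartridge tilted about 20° toward the open end, its foot edge still on the floor around crop (225,225). The neighbour hasn't moved. I continue along the arc.

Request:
send_rows --increments '[[[-0.0077, 0, 0.0013, 0], [-0.0153, 0, 0.003, 0], [-0.0229, 0, 0.0051, 0], [-0.0303, 0, 0.0074, 0], [-0.0376, 0, 0.0101, 0], [-0.0448, 0, 0.013, 0], [-0.0518, 0, 0.0163, 0], [-0.0586, 0, 0.0199, 0], [-0.0654, 0, 0.0238, 0], [-0.072, 0, 0.0279, 0], [-0.0783, 0, 0.0324, 0], [-0.0845, 0, 0.0371, 0], [-0.0905, 0, 0.0421, 0], [-0.0963, 0, 0.0474, 0], [-0.1017, 0, 0.053, 0], [-0.107, 0, 0.0586, 0], [-0.107, 0, 0.0586, 0]]]'

```text
clock: 8.28
position: [0.5237, -0.1209, 0.1201]
orientation: [[0.266, 0.964, -0.001], [0.964, -0.266, -0.0], [-0.001, -0.001, -1.0]]
force: [-0.6, -2.8, 2.5]
finger_gap: 0.384
grasp_force: 25.0
```

Request:
send_rows --increments '[[[-0.005, 0, 0.006, 0], [-0.0099, 0, 0.0121, 0], [-0.0143, 0, 0.0185, 0], [-0.0185, 0, 0.025, 0], [-0.0224, 0, 0.0317, 0], [-0.026, 0, 0.0386, 0], [-0.0293, 0, 0.0457, 0], [-0.0323, 0, 0.0529, 0], [-0.035, 0, 0.0602, 0], [-0.035, 0, 0.0602, 0]]]'

```text
clock: 9.52
position: [0.5163, -0.1473, 0.0718]
orientation: [[0.266, 0.964, -0.001], [0.964, -0.266, 0.0], [-0.0, -0.001, -1.0]]
force: [-0.8, -2.2, 0.6]
finger_gap: 0.389
grasp_force: 25.5
```

```bash
python3 - <<'E'
from h import *
a=D["scene"]["img"][150:320,150:350]
cv2.imwrite("pics/d2.png",cv2.resize(a,None,fx=3,fy=3,interpolation=cv2.INTER_CUBIC)[:,:,::-1])
E
```

```text
(no output)
```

View pics/d2.png

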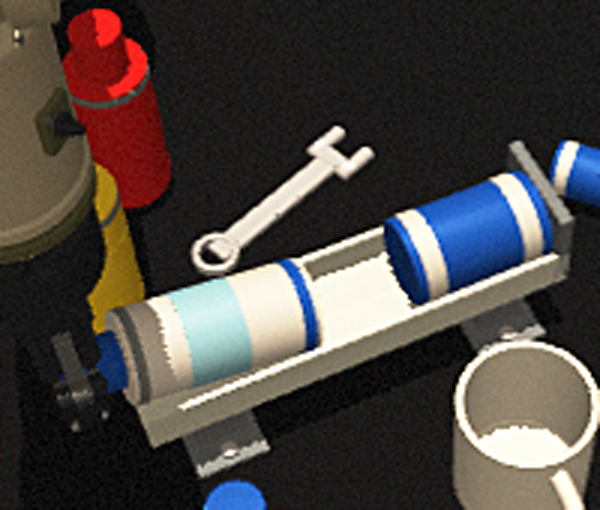

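The cartridge is nearly level in the channel, foot at crop (310,305) and neck still held by the fingers at (100,370). The others are undisturbed. Now the last few degrees.

Request:
send_rows --increments '[[[-0.0015, 0, 0.005, 0], [-0.003, 0, 0.01, 0], [-0.0045, 0, 0.015, 0], [-0.0055, 0, 0.019, 0], [-0.006, 0, 0.0225, 0], [-0.006, 0, 0.0225, 0], [-0.006, 0, 0.0225, 0]]]'

```text
clock: 10.5
position: [0.5153, -0.152, 0.0544]
orientation: [[0.266, 0.964, -0.0], [0.964, -0.266, -0.0], [-0.0, -0.0, -1.0]]
force: [-0.7, -2.7, -0.0]
finger_gap: 0.388
grasp_force: 25.8
```

Request:
send_rows --increments '[[[0, 0, 0.0012, 0], [0, 0, 0.0025, 0], [0, 0, 0.0025, 0]]]'

```text
clock: 10.88
position: [0.5153, -0.152, 0.0523]
orientation: [[0.266, 0.964, -0.0], [0.964, -0.266, -0.0], [-0.0, -0.0, -1.0]]
force: [-2.5, -4.1, -1.0]
finger_gap: 0.388
grasp_force: 25.8
```

Request:
send_rows --increments '[[[0, 0, 0, 0], [0, 0, 0, 0], [0, 0, 0, 0], [0, 0, 0, 0], [-0.01, 0, 0, 0], [-0.03, 0, 0, 0], [-0.05, 0, 0, 0], [-0.05, 0, 0, 0]]]' --grip 0.65

```text
clock: 11.88
position: [0.5038, -0.1931, 0.0525]
orientation: [[0.269, 0.963, -0.0], [0.963, -0.269, -0.001], [-0.001, 0.0, -1.0]]
force: [-0.1, -0.8, 0.7]
finger_gap: 0.651
grasp_force: 0.0
```

```bash
python3 - <<'E'
from h import *
a=D["scene"]["img"][150:320,150:350]
cv2.imwrite("pics/d3.png",cv2.resize(a,None,fx=3,fy=3,interpolation=cv2.INTER_CUBIC)[:,:,::-1])
E
```

```text
(no output)
```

View pics/d3.png

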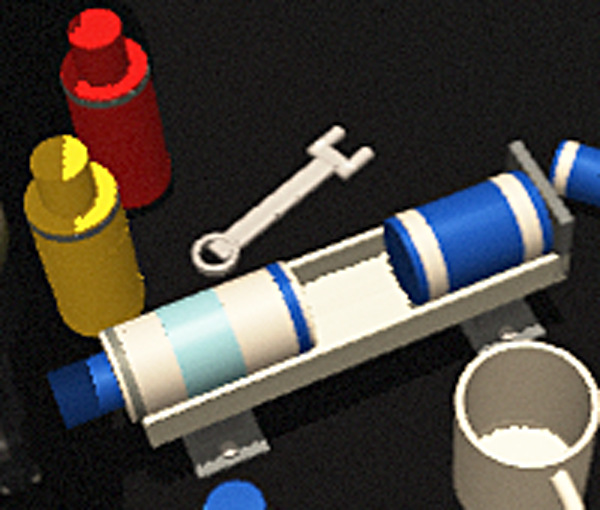

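The cartridge now lies level in the channel, neck end at crop (65,395) beyond the open end and foot at (312,320). The others are unmoved. I'll close the fingers and push on the neck's end.

Request:
send_rows --increments '[[[0, 0, -0.007, 0], [0, 0, -0.007, 0], [0, 0, -0.007, 0], [0, 0, -0.007, 0], [0, 0, -0.007, 0], [0, 0, -0.007, 0]]]' --grip 0

```text
clock: 12.72
position: [0.5047, -0.1905, 0.0579]
orientation: [[0.266, 0.964, -0.0], [0.964, -0.266, -0.0], [-0.0, -0.0, -1.0]]
force: [-0.3, -0.3, 0.1]
finger_gap: 0.002
grasp_force: 0.0
```

Request:
send_rows --increments '[[[0.005, 0, 0, 0], [0.01, 0, 0, 0], [0.015, 0, 0, 0], [0.02, 0, 0, 0], [0.025, 0, 0, 0], [0.03, 0, 0, 0], [0.035, 0, 0, 0], [0.04, 0, 0, 0], [0.045, 0, 0, 0], [0.05, 0, 0, 0], [0.055, 0, 0, 0], [0.06, 0, 0, 0], [0.06, 0, 0, 0]]]'

```text
clock: 14.35
position: [0.5177, -0.1434, 0.0579]
orientation: [[0.265, 0.964, 0.0], [0.964, -0.265, 0.001], [0.001, -0.0, -1.0]]
force: [0.1, -1.3, 0.3]
finger_gap: 0.0
grasp_force: 0.8
```

Request:
send_rows --increments '[[[0.004, 0, 0, 0], [0.008, 0, 0, 0], [0.012, 0, 0, 0], [0.016, 0, 0, 0], [0.02, 0, 0, 0], [0.024, 0, 0, 0], [0.028, 0, 0, 0], [0.032, 0, 0, 0], [0.032, 0, 0, 0]]]'

```text
clock: 15.48
position: [0.5245, -0.1188, 0.0579]
orientation: [[0.265, 0.964, 0.0], [0.964, -0.265, 0.0], [0.0, -0.0, -1.0]]
force: [-1.8, -2.5, 0.8]
finger_gap: -0.002
grasp_force: 1.2
```

```bash
python3 - <<'E'
from h import *
a=D["scene"]["img"][150:320,150:350]
cv2.imwrite("pics/d4.png",cv2.resize(a,None,fx=3,fy=3,interpolation=cv2.INTER_CUBIC)[:,:,::-1])
E
```

```text
(no output)
```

View pics/d4.png

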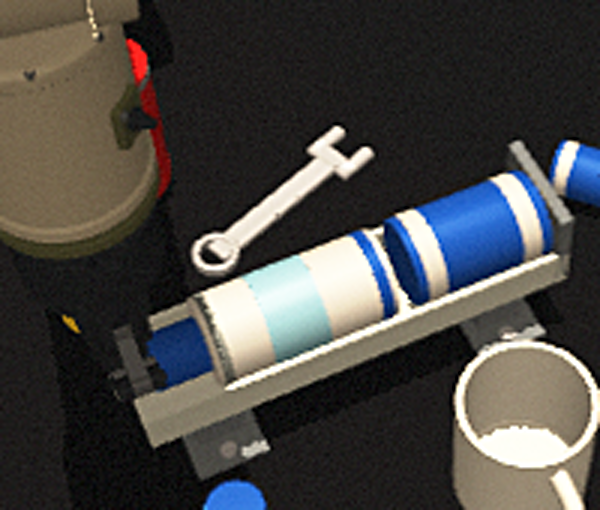

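The neck is being pushed at crop (150,355). About 10 mm of gap remains between foot and neighbour, around (395,270). I'll approach slowly.

Request:
send_rows --increments '[[[0.001, 0, 0, 0], [0.002, 0, 0, 0], [0.003, 0, 0, 0], [0.004, 0, 0, 0], [0.005, 0, 0, 0], [0.006, 0, 0, 0], [0.007, 0, 0, 0], [0.008, 0, 0, 0]]]'

```text
clock: 16.58
position: [0.5258, -0.1139, 0.0579]
orientation: [[0.266, 0.964, -0.0], [0.964, -0.266, -0.0], [-0.001, -0.0, -1.0]]
force: [-1.1, -4.1, 1.8]
finger_gap: -0.001
grasp_force: 2.5
```

Request:
send_rows --increments '[[[0.001, 0, 0, 0], [0.002, 0, 0, 0], [0.003, 0, 0, 0]]]'

```text
clock: 16.95
position: [0.5264, -0.1116, 0.058]
orientation: [[0.266, 0.964, -0.0], [0.964, -0.266, -0.001], [-0.001, -0.0, -1.0]]
force: [-1.0, -5.3, 1.3]
finger_gap: -0.003
grasp_force: 2.5
```

Request:
send_rows --increments '[[[0.001, 0, 0, 0], [0.002, 0, 0, 0], [0.003, 0, 0, 0]]]'

```text
clock: 17.32
position: [0.527, -0.1093, 0.0579]
orientation: [[0.266, 0.964, -0.0], [0.964, -0.266, -0.001], [-0.001, -0.0, -1.0]]
force: [-1.7, -4.8, 0.9]
finger_gap: 0.002
grasp_force: 2.5
```

Request:
send_rows --increments '[[[0.001, 0, 0, 0], [0.002, 0, 0, 0]]]'

```text
clock: 17.58
position: [0.5275, -0.1078, 0.0579]
orientation: [[0.266, 0.964, -0.0], [0.964, -0.266, -0.001], [-0.001, -0.0, -1.0]]
force: [-2.2, -5.5, 1.0]
finger_gap: -0.001
grasp_force: 2.5
```

Request:
send_rows --increments '[[[0.001, 0, 0, 0], [0.002, 0, 0, 0]]]'

```text
clock: 17.82
position: [0.5278, -0.1065, 0.0579]
orientation: [[0.266, 0.964, -0.0], [0.964, -0.266, -0.001], [-0.001, -0.0, -1.0]]
force: [-1.6, -6.2, 2.1]
finger_gap: 0.004
grasp_force: 3.4
```

Request:
send_rows --increments '[[[0.001, 0, 0, 0], [0.002, 0, 0, 0]]]'

```text
clock: 18.08
position: [0.5278, -0.1064, 0.058]
orientation: [[0.268, 0.964, -0.001], [0.964, -0.268, -0.002], [-0.002, -0.0, -1.0]]
force: [-2.8, -10.7, 1.2]
finger_gap: 0.0
grasp_force: 5.6
```

Request:
send_rows --increments '[[[0.001, 0, 0, 0], [0.001, 0, 0, 0], [0.001, 0, 0, 0], [0.001, 0, 0, 0]]]'

```text
clock: 18.58
position: [0.5277, -0.1064, 0.058]
orientation: [[0.268, 0.963, -0.001], [0.963, -0.268, -0.003], [-0.003, -0.0, -1.0]]
force: [-3.2, -11.5, 2.8]
finger_gap: -0.0
grasp_force: 5.9
```

Request:
send_rows --increments '[[[0.001, 0, 0, 0], [0.002, 0, 0, 0], [0.002, 0, 0, 0], [0.002, 0, 0, 0], [0.002, 0, 0, 0]]]'

```text
clock: 19.2
position: [0.5276, -0.1064, 0.058]
orientation: [[0.27, 0.963, -0.002], [0.963, -0.27, -0.004], [-0.005, -0.0, -1.0]]
force: [-6.3, -15.2, 2.6]
finger_gap: -0.002
grasp_force: 7.9
```

Request:
send_rows --increments '[[[-0.001, 0, 0, 0], [-0.002, 0, 0, 0], [-0.004, 0, 0, 0], [-0.007, 0, 0, 0], [-0.015, 0, 0, 0], [-0.03, 0, 0, 0], [-0.05, 0, 0, 0], [-0.08, 0, 0, 0], [-0.1, 0, 0, 0], [-0.1, 0, 0, 0], [-0.1, 0, -0.05, 0], [-0.1, 0, -0.1, 0], [-0.1, 0, -0.15, 0], [-0.1, 0, -0.15, 0], [-0.1, 0, -0.15, 0]]]'

```text
clock: 21.08
position: [0.5079, -0.178, 0.1774]
orientation: [[0.264, 0.964, -0.0], [0.964, -0.264, 0.001], [0.0, -0.001, -1.0]]
force: [-0.3, 0.7, -0.9]
finger_gap: 0.001
grasp_force: 0.0
```

```bash
python3 - <<'E'
from h import *
a=D["scene"]["img"][180:300,180:350]
cv2.imwrite("pics/d5.png",cv2.resize(a,None,fx=4,fy=4,interpolation=cv2.INTER_CUBIC)[:,:,::-1])
E
```

```text
(no output)
```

View pics/d5.png

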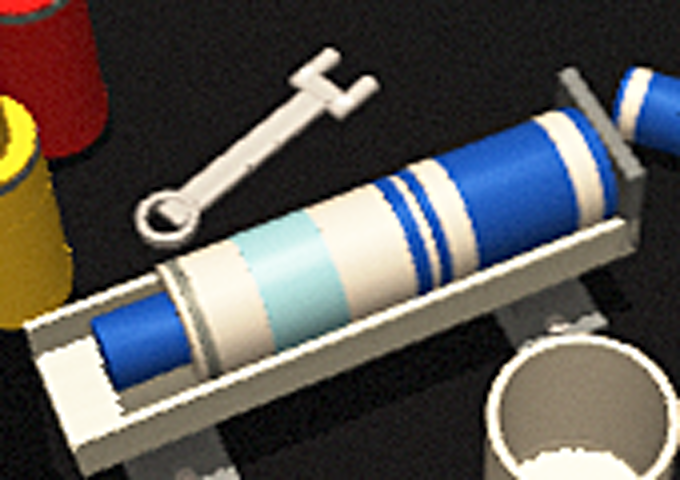

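The cartridge lies pressed against the neighbour around crop (432,225). The narrow cream strip there is the cartridge's own foot rim, also visible before the push, so it isn't a gap. The neighbour is still at the stop and the wrench and mug haven't moved.

```bash
python3 -c "
from station import bot
print(bot.hand_in())"
```

```text
the job is handed in; nothing more can be done
None
```

I laid the cartridge down under control in the channel, neck towards the open end, slid it up, pressed its foot against the blue cartridge with roughly 10 N, and handed the job in at about 21 s; no verdict was returned.

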